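# Zero the damp meter and hold its probe on the sill tile

## Task

Check the sloping sill tile for damp: take the yellow cordless probe out of its wooden stand, press the small red recessed zero button of the damp meter fully down with the probe's steel tip and let it come up again, then put the tip on the orange disc in the middle of the sloping tile, with the probe square to the tile's face. Press only lightly, so that the sprung tip goes about half-way in and does not bottom out, keep it still there for a couple of seconds and finish while still holding it like that, not letting go. Leave the pots, tray, dome, tamper and trowel where they are.

Things in the scene. Friction and masses are not known exactly. Their poses are not given: they have to be found in the camera images.
- probe_grip (a point): Centre of the yellow handle of the loose cordless damp probe (120 g), the place to grip. The handle is a square bar, 22 x 22 mm across (sides along this frame's x and y) and 90 mm long. z runs along the probe away from its tip, up while it stands in the stand. The end of the unpressed tip lies on the probe's axis, 105 mm from this centre.
- probe: The whole damp probe: origin on its axis at the shoulder under the handle, 45 mm below the handle's centre, where it rests on the stand; z as for the handle. Below the shoulder a black nose, 15 mm in diameter and 36 mm long, tapers to 10 mm, and the steel tip comes out of it. Lift the probe 65 mm or more straight up to clear the stand.
- probe_tip (a point): End of the probe's steel tip, a round-ended pin 6 mm in diameter which stands out 24 mm from the black nose and is sprung along the probe's axis. z runs along the probe, from the tip to the handle.
- plunger (a joint): How far the sprung tip is pushed into the probe, in m: 0 free, 0.010 bottomed out. It takes 0.8 N to start moving, 2.8 N at 0.005 and 4.8 N at 0.010.
- stand: Fixed dark wooden block, 70 x 70 x 70 mm, with an upright through hole 18 mm in diameter at its centre in which the nose of the probe stands. Origin at the centre of its underside, z up.
- meter: Fixed damp meter, a white and grey box 120 mm (x) by 85 mm (y) by 36 mm high, with a dark screen on the +x half of its top and the red zero button in a round hole on the -x half. Origin at the centre of its underside, z up.
- zero_top (a point): Centre of the top of the red zero button, 13.6 mm in diameter, at the bottom of a round hole 18 mm in diameter in the meter's top: 4 mm below the top face, 32 mm above the work surface. It is pressed straight down. z up.
- zero (a joint): How far the zero button is pressed, in m: 0 up, 0.004 fully down. It is sprung: 1 N to start, 3 N fully down, and comes up by itself when let go.
- sill: Fixed plaster wedge that carries the tile, 140 x 136 mm on the work surface. Origin at the centre of its underside, z up; it is higher at its +x side, the far side at yaw 0.
- spot (a point): Centre of the orange disc, 18 mm in diameter, in the middle of the upper face of the white and blue tile on the wedge. The tile is 150 x 150 x 12 mm, hard and fixed, and slopes by 20 degrees (0.349 rad). z is square to the tile's face, pointing up out of it; x points up the slope. The disc is about 58 mm above the work surface.
- sage_pot: Blue glazed pot of sage, 128 mm wide, 112 mm high without the leaves (about 230 mm with them). Leave alone. Origin at the centre of its underside.
- mint_pot: Blue glazed pot of mint, 128 mm wide, 112 mm high without the leaves (about 205 mm with them). Leave alone. Origin at the centre of its underside.
- seed_tray: Black plastic seed tray with cells, 120 (x) x 280 (y) x 50 mm. Leave alone. Origin at the centre of its underside.
- glass_dome: Glass dome with a knob, 140 mm wide, 176 mm high. Leave alone. Origin at the centre of its underside.
- tamper: Standing hardwood tamper, foot 60 mm wide, 104 mm high. Leave alone. Origin at the centre of its underside.
- trowel: Small green plastic trowel lying flat, 255 mm long along x, 60 mm wide, blade to +x, up to 22 mm high. Leave alone. Origin on the work surface where the blade begins.
Mind the look-alikes: they are no part of the job. Of the things like the probe, leave any that is purple; of the rest the smaller one is meant.

How it is judged:
On the way, in this order (a step that is already met when the one before it is completed fails the run):
1. the zero button is pressed down with the probe (value of joint zero above 0.003 m and contact force between probe and meter above 0.8 N), for 0.1 s.
2. the zero button is up again and the probe is held with its tip lightly on the orange disc, square to the tile (value of joint zero below 0.001 m and distance between probe_tip and spot below 0.009 m and angle between the z axis of probe_tip and the z axis of spot, either way round below 0.14 rad and value of joint plunger between 0.002 and 0.008 m and contact force between probe and sill above 0.8 N and contact force between the fingers and probe above 1.5 N), for 1 s.
At the end, for the whole second after the job is handed in: The gripper still holds the probe, at rest, with the end of its tip within 9 mm of the centre of the orange disc, the probe within 8 degrees of square to the tile's face, the sprung tip pushed in by 2 to 8 mm of its 10 mm and pressing on the tile with at least 0.8 N; the zero button is up (all of step 2 and linear speed of probe below 0.01 m/s); the arm keeps its last pose, push and grip.
It fails at once if the zero button is pressed with the fingers instead of the probe (value of joint zero above 0.001 m and contact force between the fingers and meter above 0.5 N).
It fails at once if the probe is pressed hard on the tile (contact force between probe and sill above 15 N).
It fails at once if the probe is pressed hard on the meter (contact force between probe and meter above 20 N).
It fails at once if a pot, the tray, the dome, the tamper or the trowel is pushed away (distance of any of sage_pot, mint_pot, seed_tray, glass_dome, tamper, trowel from where it was at the start of the episode above 0.03 m).
It also fails if it takes over 51 s, if anything falls off the work surface, if the arm or the gripper's body presses on something with over 40 N, if the wrist force passes 120 N, or if a joint passes its speed limit or range.

## Robot

A 6-joint arm with a two-finger parallel gripper is mounted at the origin on the work surface. World frame = base frame: x ahead of the robot, y to its left, z up, the work surface at z = 0. Lengths are in m, angles in rad, forces in N, time in s.
With the tool pointing down it reaches from about 0.325 to 0.85 m from the base axis. Payload 15.5 kg.
Tool frame: the origin (TCP) lies midway between the tips of the shut fingers; the grasp point (between the pads) lies 19 mm behind it (r.pinch_z is the distance from the TCP to the grasp point, in m); z points along the fingers, y is the line along which they close (so a half turn about z gives the same grasp; the last joint's range is limited). The gripper opens to 91 mm and grips with 3 to 60 N. Pads are 32 mm wide; open, the fingers measure 118 mm over their backs; the gripper's body (76 mm by 178 mm) begins 60 mm behind the grasp point.
Start: joints at [-0.096, 0.494, 1.345, -0, 1.302, -0.096], TCP at [0.625, 0, 0.214] pointing down, gripper open.
Joint ranges: [-2.91, 2.91], [-0.82, 2.16], [0.22, 2.67], [-1.22, 4.37], [0.12, 2.79], [-3.08, 3.08]. Speed limits (rad/s): [1.89, 1.89, 2.57, 3.01, 3.01, 3.01].

## Interface

Orientations are given as a unit quaternion [x, y, z, w].
In Python, from station import r gives the robot as it stands.
- The arm moves only by the tool step_arm, never from a script. Its argument "deltas" is a list of rows, each a list of 4 numbers: the shift along the tool's x, y, z in m, then the turn about the tool's z in degrees. In form: [[tx, ty, tz, spin], ...]. A call has 1 to 5 rows; each row shifts and turns the commanded pose from where the row before left it, along the tool's axes as they then stand; what a row does not reach is not made up. A row lasts 1/12 s, in which the tool goes at most 41.7 mm and 7.16 degrees, less where a joint would pass 70% of its speed; a pose out of reach is approached as far as the arm can. A call is refused whole if a number of a shift passes 0.0417 or a number of a turn 7.16, either way. A call with a gripper value outside its range is refused whole. "fingers" is the closure, from 0 (fully open) to 1 (shut), set as the call begins (left out, the last holds). The fingers move at their own pace and stop on an object; "newtons" is the grip in N (left out, the last holds). Time passes only in rows, so rows that do not move let the fingers close. It gives the time, the measured TCP pose, the force, the opening and the grip force at its end, in the units of the state.
- r.state(): the state, without advancing time (a new reading comes with each control period).
- r.snapshot(name): name is "scene" or "side" or "wrist"; returns a dict with "frame" (420x560x3 uint8, red, green, blue), "fx", "fy", "cx", "cy" (pixels), "k1" (the pictures are not rectified: a ray, as slopes to the right and down, at radius r is drawn at 1 + k1 r^2 times it, then the intrinsics apply), "origin" and "attitude" of the camera in the world; the wrist camera has in their place "mount" (4x4, takes a point from camera to tool coordinates, whose origin is the TCP and whose axes are the flange's). Camera axes: x right, y down, z forward; pixel columns grow to the right and rows downward; lengths in m; the calibration is good to about 2 mm. A picture is of the moment at which its call begins: read the wrist's pose just before it. There is no depth.
- r.finish_job(): hands the job in; it is judged then, once.
Trained networks look in a picture, given as the dict that the camera call returned (one of the last four; its "shot" number tells which), for a name from the list of things; names that differ only in an ending like _2 or _b are one class to them, and where a whole thing is asked for, a point or a joint stands for the part that bears it (a point fixed in the world has none). Each returns a list of dicts, best first, with "confidence" (0 to 1); they miss things now and then, are a little off and sometimes report something else, mostly with a low value. They report only what shows in the picture. A call takes as long as a camera call. They do not tell look-alikes from the thing itself.
- r.find_in(picture, label): "location" ([x, y, z] in m, in world coordinates, good to about 4 mm: the middle of the surface that is visible of it).
- r.trace(picture, label): "mask" (420x560 bool, what is visible of it).
The state is a dict: "t": time; "q": joint angles; "joint_velocities": joint speeds; "tau": joint torques, N m; "eef_pos": TCP position; "tcp_rot": TCP orientation; "force": force on the tool from outside, world axes, zero at the start; "moment": the same for the moment, N m; "finger_gap": finger opening in m; "grasp_force": force on a finger pad.
Only numpy, scipy, OpenCV 4.12 (cv2) and the standard library are available. Lean on these libraries where they do the work, as an engineer would, in place of code of your own. Each camera call takes 0.05 s, during which the arm holds its last target. There are 200 camera calls.

## Working session

There is one attempt and no reset: what is moved stays moved. The work goes in short steps, Python scripts to look and compute and a tool call to move; the robot and the scene stay as the last step left them, time stands still between calls to the robot, and variables do not carry over. Pictures are saved under pics/ and viewed, at most 11 in all, crops included, and the job is handed in when it is done.

Besides the shell and the picture viewer there is one more tool, called after "Call:" as name(argument=value, ...), one argument or row to a line, values as JSON. step_arm: Moves the arm, as the interface text tells. Its arguments: {"type":"object","properties":{"deltas":{"type":"array"},"fingers":{"type":"number"},"newtons":{"type":"number"}},"required":["deltas"]}

```bash
ls; mkdir -p pics; cat > h.py <<'E'
from station import r
import numpy as np, cv2
from scipy.spatial.transform import Rotation as R
def save(p,n): cv2.imwrite(f'pics/{n}.png',p['frame'][:,:,::-1])
E
python3 - <<'E'
from h import *
a=r.snapshot('scene');b=r.snapshot('side')
print({k:v for k,v in a.items() if k!='frame'})
for l in ['probe_grip','probe','probe_tip','stand','meter','zero_top','sill','spot','sage_pot','mint_pot','seed_tray','glass_dome','tamper','trowel']:
    for n,p in(('sc',a),('si',b)):
        print(l,n,[(np.round(d['location'],3).tolist(),round(d['confidence'],2)) for d in r.find_in(p,l)][:3])
cv2.imwrite('pics/a.png',cv2.resize(np.vstack([a['frame'],b['frame']])[:,:,::-1],None,fx=.71,fy=.71,interpolation=cv2.INTER_AREA))
print(r.state())
E
```

```text
pics
{'fx': 402.3237675522871, 'fy': 402.3237675522871, 'cx': 273.428622395188, 'cy': 213.88260632915677, 'k1': 0.02851434949386782, 'origin': array([ 1.08663658, -0.5114638 ,  1.04576744]), 'attitude': array([ 0.88645614,  0.34631354, -0.1181393 , -0.28338233]), 'shot': 1}
probe_grip sc [([0.451, -0.004, 0.142], 0.82), ([0.562, 0.016, 0.132], 0.63), ([0.64, 0.106, 0.112], 0.45)]
probe_grip si [([0.554, 0.014, 0.131], 0.78), ([0.628, 0.109, 0.113], 0.75), ([0.436, -0.004, 0.145], 0.67)]
probe sc [([0.45, -0.006, 0.142], 0.95), ([0.561, 0.01, 0.128], 0.77), ([0.644, 0.111, 0.104], 0.56)]
probe si [([0.436, -0.005, 0.147], 0.58), ([0.551, 0.016, 0.123], 0.57), ([0.63, 0.106, 0.111], 0.57)]
probe_tip sc []
probe_tip si []
stand sc [([0.574, 0.003, 0.069], 0.59)]
stand si [([0.542, 0.007, 0.067], 0.76), ([0.366, 0.558, 0.002], 0.38), ([0.394, -0.528, 0.156], 0.17)]
meter sc [([0.602, -0.538, 0.177], 0.2)]
meter si [([0.516, 0.251, 0.039], 0.58), ([0.54, 0.007, 0.067], 0.48)]
zero_top sc []
zero_top si []
sill sc [([0.574, -0.289, 0.057], 0.61)]
sill si [([0.533, -0.296, 0.05], 0.76)]
spo
[... 754 characters left out ...]
.78)]
{'t': 1.5, 'q': array([-9.55107306e-02,  4.93597632e-01,  1.34546215e+00,  2.43107341e-05,
        1.30251208e+00, -9.54970104e-02]), 'joint_velocities': array([-0.00046068, -0.00041651, -0.00037192, -0.00034417,  0.00111377,
       -0.00056342]), 'tau': array([ 4.67131376e-04, -8.78673792e+01, -3.82245111e+01,  7.06960377e-02,
        4.40557650e-02, -6.10925940e-05]), 'eef_pos': array([6.25019150e-01, 2.96404068e-06, 2.13929287e-01]), 'tcp_rot': array([7.07113910e-01, 7.07099652e-01, 1.56590497e-05, 5.61649830e-07]), 'force': array([-0.11837278,  0.03349763, -0.53972615]), 'moment': array([ 0.03587854, -0.01309883,  0.01161075]), 'grasp_force': 0.0, 'finger_gap': 0.09122340921335192}
```

View pics/a.png

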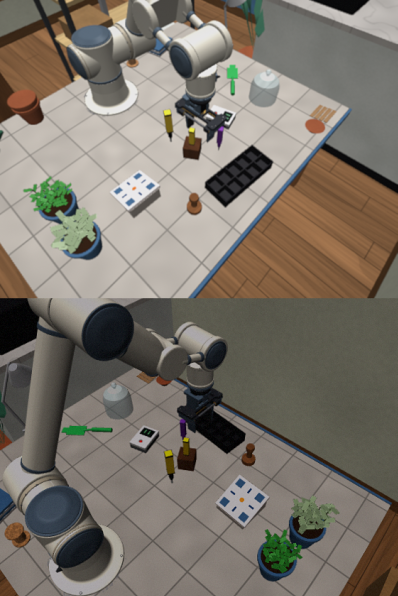

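```bash
python3 - <<'E'
from h import *
w=r.snapshot('wrist');a=r.snapshot('scene');b=r.snapshot('side')
print(w['mount'],w['fx'],w['cx'],w['cy'],w['k1'])
def proj(p,X):
    c=R.from_quat(p['attitude']).inv().apply(np.array(X)-p['origin']); s=c[:2]/c[2]; s=s*(1+p['k1']*(s@s)); return s*p['fx']+[p['cx'],p['cy']]
def crop(p,X,h,n=280):
    u,v=proj(p,X).astype(int); print(u,v); u=max(h,u);v=max(h,v); return cv2.resize(p['frame'][v-h:v+h,u-h:u+h],(n,n),interpolation=cv2.INTER_CUBIC)
P=(.54,.01,.1);S=(.545,-.292,.058);M=(.516,.251,.036)
im=np.vstack([np.hstack([crop(p,P,50),crop(p,S,40),crop(p,M,40)][:2]) for p in(a,b)])
ww=w['frame'][:,:]; out=np.hstack([im,np.vstack([cv2.resize(ww,(240,180)),crop(b,M,30,240)])[:560] if 0 else np.vstack([crop(b,M,30,240),crop(a,M,30,240),np.zeros((80,240,3),np.uint8)])])
cv2.imwrite('pics/b.png',out[:,:,::-1]); save(w,'w0')
E
```

```text
[[-1.21595069e-03 -9.72333361e-01 -2.33594426e-01  6.61999308e-02]
 [ 9.99999167e-01 -1.28329426e-03  1.36305234e-04  5.08924406e-04]
 [-4.32304513e-04 -2.33594066e-01  9.72334112e-01 -1.70214592e-01]
 [ 0.00000000e+00  0.00000000e+00  0.00000000e+00  1.00000000e+00]] 365.136117952947 273.3475329055762 210.5248437835815 -0.061168361544872346
262 194
188 267
307 161
260 219
343 283
202 198
202 198
307 161
```

View pics/b.png

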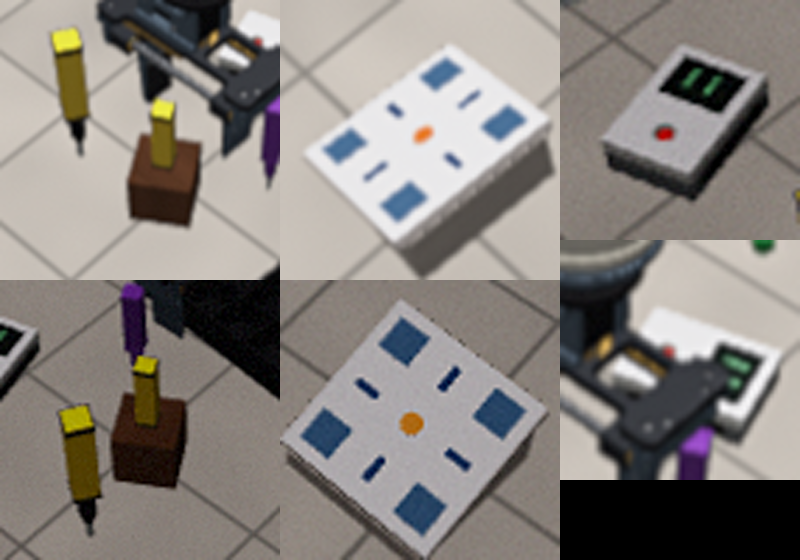

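View pics/w0.png

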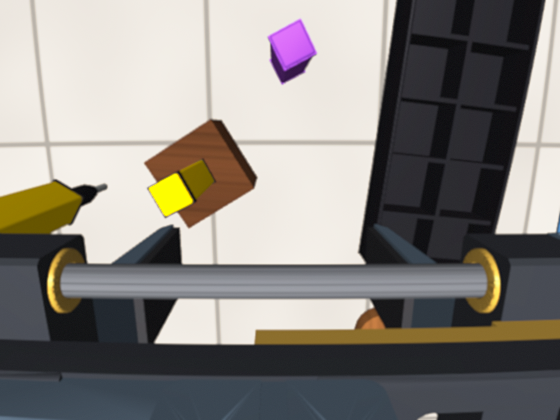

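```bash
cat >> h.py <<'E'
def cam(p,st=None):
    if 'origin' in p: return np.array(p['origin']),R.from_quat(p['attitude']).as_matrix()
    Rt=R.from_quat(st['tcp_rot']).as_matrix(); m=p['mount']
    return st['eef_pos']+Rt@m[:3,3],Rt@m[:3,:3]
def proj(p,X,st=None):
    o,A=cam(p,st); c=(np.atleast_2d(X)-o)@A; s=c[:,:2]/c[:,2:]; s=s*(1+p['k1']*(s**2).sum(1,keepdims=True)); return s*p['fx']+[p['cx'],p['cy']]
def unproj(p,uv,z,st=None):
    o,A=cam(p,st); d=(np.atleast_2d(uv)-[p['cx'],p['cy']])/p['fx']; s=d.copy()
    for _ in range(8): s=d/(1+p['k1']*(s**2).sum(1,keepdims=True))
    v=np.c_[s,np.ones(len(s))]@A.T; return o+v*((z-o[2])/v[:,2:])
def shot():
    st=r.state(); return st,r.snapshot('wrist')
def fit(items,model,x0):
    """items: (picture,state,mask); model(x,y,yaw)->points; maximise hull IoU"""
    from scipy.optimize import minimize
    def cost(q):
        c=0
        for p,st,m in items:
            h=cv2.convexHull((proj(p,model(*q[:2],q[2]),st)*16).astype(np.int32)); im=np.zeros(m.shape,np.uint8); cv2.fillConvexPoly(im,h,1,shift=4)
            c-=(im.astype(bool)&m).sum()/(im.astype(bool)|m).sum()/len(items)
        return c
    best=min((minimize(cost,[*x0[:2],y],method='Nelder-Mead',options=dict(initial_simplex=[[*x0[:2],y],[x0[0]+.01,x0[1],y],[x0[0],x0[1]+.01,y],[*x0[:2],y+.3]])) for y in x0[2]),key=lambda s:s.fun)
    return best.x,best.fun
def place(P,x,y,yaw): return R.from_euler('z',yaw).apply(P)+[x,y,0]
def sill(x,y,yaw):
    c,s=np.cos(.349),np.sin(.349); X=np.array([c,0,s]);Z=np.array([-s,0,c]);C=np.array([0,0,.058])
    P=[C+X*a*.075+np.array([0,b*.075,0])-Z*d for a in(-1,1) for b in(-1,1) for d in(0,.012)]+[np.array([a*.07,b*.068,0]) for a in(-1,1) for b in(-1,1)]
    return place(np.array(P),x,y,yaw)
def box(lx,ly,h,z0=0): return lambda x,y,yaw: place(np.array([[a*lx/2,b*ly/2,z] for a in(-1,1) for b in(-1,1) for z in(z0,h)]),x,y,yaw)
E
python3 - <<'E'
from h import *
a=r.snapshot('scene');b=r.snapshot('side');st,w=shot()
it=[(p,None,r.trace(p,'sill')[0]['mask']) for p in(a,b)]
for i in (it,it[:1],it[1:]): print('sill',fit(i,sill,(.545,-.292,np.arange(-3,3.2,.7))))
for p in(a,b):
  h=cv2.cvtColor(p['frame'],cv2.COLOR_RGB2HSV); m=cv2.inRange(h,(5,150,120),(18,255,255)); u,v=proj(p,[.545,-.292,.058])[0].astype(int)
  k=np.argwhere(m[v-15:v+15,u-15:u+15])[:,::-1]+[u-15,v-15]; print('spot',unproj(p,k.mean(0),.058),len(k))
mk=[d for d in r.trace(b,'meter')]; print([(d['confidence'],d['mask'].sum()) for d in mk])
print('meter',fit([(b,None,mk[0]['mask'])],box(.12,.085,.036),(.516,.251,np.arange(-3,3.2,.7))))
h=cv2.cvtColor(b['frame'],cv2.COLOR_RGB2HSV); m=cv2.inRange(h,(0,180,90),(6,255,255)); u,v=proj(b,[.516,.251,.036])[0].astype(int)
k=np.argwhere(m[v-15:v+15,u-20:u+20])[:,::-1]+[u-20,v-15]; print('zero',unproj(b,k.mean(0),.032),len(k))
h=cv2.cvtColor(w['frame'],cv2.COLOR_RGB2HSV); m=cv2.inRange(h,(24,200,200),(34,255,255)); m[:,:120]=0;m[230:]=0
c=max(cv2.findContours(m,0,1)[0],key=cv2.contourArea); P=unproj(w,c[:,0].astype(float),.160,st)
print(cv2.minAreaRect((P[:,:2]*1000).astype(np.float32)))
h=cv2.inRange(cv2.cvtColor(b['frame'],cv2.COLOR_RGB2HSV),(24,200,170),(34,255,255));
for c in cv2.findContours(h,0,1)[0]:
  if cv2.contourArea(c)>10: print(c[:,0].mean(0),unproj(b,c[:,0].astype(float).mean(0),.16))
E
```

```text
sill (array([ 0.54096204, -0.28627373, -0.03619199]), np.float64(-0.9655483950316178))
sill (array([ 0.54002249, -0.2871724 , -0.03499389]), np.float64(-0.9709116708052501))
sill (array([ 0.54171821, -0.28610784, -0.03396081]), np.float64(-0.9667744780946781))
spot [[ 0.53765052 -0.28651079  0.058     ]] 10
spot [[ 0.54087145 -0.28497221  0.058     ]] 29
[(0.73, np.int64(1033))]
meter (array([ 0.5297687 ,  0.2661256 , -2.87010118]), np.float64(-0.9642857142857143))
zero [[0.50036597 0.25766209 0.032     ]] 8
((561.0369262695312, 22.752765655517578), (20.75672149658203, 21.178741455078125), 27.394927978515625)
[237.07692308 218.30769231] [[0.46447857 0.02523787 0.16      ]]
[261.33333333 199.13333333] [[0.56141095 0.02362479 0.16      ]]
```

Call:
step_arm(
  deltas=[
    [0.0115, -0.032, 0, 0],
    [0.0115, -0.032, 0, 0],
    [0, 0, 0, 7],
    [0, 0, 0, 7],
    [0, 0, 0, 7],
  ],
  fingers=0,
)

```text
t: 2.37
eef_pos: [0.5606, 0.0232, 0.2142]
tcp_rot: [0.826, 0.564, 0.0, 0.0]
force: [0.6, 0.2, -0.2]
finger_gap: 0.091
grasp_force: 0.0
```

Call:
step_arm(
  deltas=[
    [0, 0, 0, 7],
    [0, 0, 0, 7],
    [0, 0, 0, 7],
    [0, 0, 0, 7],
    [0, 0, 0, 7],
  ],
)

```text
t: 2.78
eef_pos: [0.561, 0.023, 0.214]
tcp_rot: [0.957, 0.289, 0.0, 0.0]
force: [0.6, -0.7, 0.5]
finger_gap: 0.0911
grasp_force: 0.0
```

Call:
step_arm(
  deltas=[
    [0, 0, 0, 6.6],
    [0, 0, 0, 0],
    [0, 0, 0, 0],
  ],
)

```text
t: 3.03
eef_pos: [0.561, 0.023, 0.2139]
tcp_rot: [0.971, 0.239, 0.0, 0.0]
force: [0.9, 0.5, -0.9]
finger_gap: 0.0914
grasp_force: 0.0
```

```bash
python3 - <<'E'
from h import *
st,w=shot(); save(w,'w1'); print(st['t'],st['eef_pos'],R.from_quat(st['tcp_rot']).as_matrix()[:,1])
h=cv2.cvtColor(w['frame'],cv2.COLOR_RGB2HSV); m=cv2.inRange(h,(24,200,200),(34,255,255))
for c in cv2.findContours(m,0,1)[0]:
  if cv2.contourArea(c)>100:
    P=unproj(w,c[:,0].astype(float),.160,st); print(c[:,0].mean(0),cv2.minAreaRect((P[:,:2]*1000).astype(np.float32)))
E
```

```text
3.0333 [0.56102759 0.02300733 0.21394889] [ 4.63504286e-01 -8.86094677e-01  1.80313326e-05]
[274.77966102 229.74576271] ((560.7692260742188, 22.417800903320312), (19.998462677001953, 20.517139434814453), 27.525665283203125)
```

View pics/w1.png

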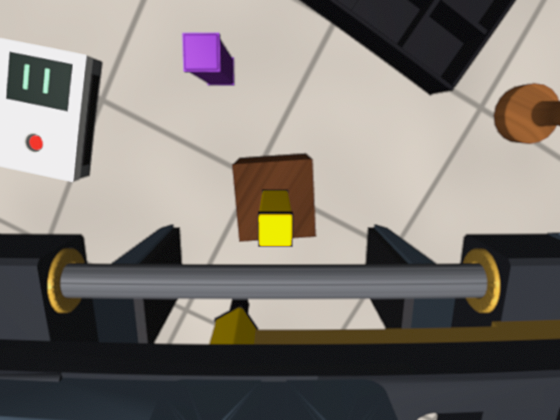

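```bash
python3 - <<'E'
from h import *
st,w=shot()
h=cv2.cvtColor(w['frame'],cv2.COLOR_RGB2HSV); m=cv2.inRange(h,(0,170,90),(7,255,255))|cv2.inRange(h,(174,170,90),(180,255,255))
for c in cv2.findContours(m[:230,:120].copy(),0,1)[0]:
  if cv2.contourArea(c)>20: print(c[:,0].mean(0),unproj(w,c[:,0].astype(float).mean(0),.032,st))
E
```

```text
[ 35.70588235 142.        ] [[0.49821733 0.25253372 0.032     ]]
```

Call:
step_arm(
  deltas=[
    [0, 0, 0.03, 0],
    [0, 0, 0.038, 0],
    [0, 0, 0.03, 0],
    [0, 0, 0.02, 0],
    [0, 0, 0, 0],
  ],
)

```text
t: 3.55
eef_pos: [0.5586, 0.0231, 0.0923]
tcp_rot: [0.971, 0.238, -0.003, -0.001]
force: [-0.6, 0.5, -0.5]
finger_gap: 0.0912
grasp_force: 0.0
```

Call:
step_arm(
  deltas=[
    [0, 0, 0, 0],
    [0, 0, 0, 0],
    [0, 0, 0, 0],
    [0, 0, 0, 0],
    [0, 0, 0, 0],
  ],
  fingers=1,
  newtons=30,
)

```text
t: 3.97
eef_pos: [0.5616, 0.023, 0.097]
tcp_rot: [0.972, 0.237, 0.001, 0.0]
force: [0.7, 0.6, -0.2]
finger_gap: 0.0607
grasp_force: 0.0
```

Call:
step_arm(
  deltas=[
    [0, 0, 0, 0],
    [0, 0, 0, 0],
    [0, 0, 0, 0],
  ],
)

```text
t: 4.22
eef_pos: [0.5611, 0.023, 0.0961]
tcp_rot: [0.972, 0.237, 0.0, 0.0]
force: [-0.1, 0.2, -0.0]
finger_gap: 0.0407
grasp_force: 0.0
```

Call:
step_arm(
  deltas=[
    [0, 0, 0, 0],
    [0, 0, 0, 0],
    [0, 0, 0, 0],
    [0, 0, 0, 0],
    [0, 0, 0, 0],
  ],
)

```text
t: 4.63
eef_pos: [0.561, 0.023, 0.0959]
tcp_rot: [0.972, 0.237, -0.0, 0.0]
force: [0.4, -0.4, 0.6]
finger_gap: 0.0217
grasp_force: 30.0
```

Call:
step_arm(
  deltas=[
    [0, 0, 0, 0],
    [0, 0, 0, 0],
  ],
)

```text
t: 4.8
eef_pos: [0.561, 0.023, 0.0959]
tcp_rot: [0.972, 0.237, -0.0, 0.0]
force: [-0.7, -0.9, -1.1]
finger_gap: 0.0221
grasp_force: 30.0
```

Call:
step_arm(
  deltas=[
    [0, 0, -0.02, 0],
    [0, 0, -0.03, 0],
    [0, 0, -0.03, 0],
    [0, 0, -0.02, 0],
    [0, 0, 0, 0],
  ],
)

```text
t: 5.22
eef_pos: [0.563, 0.0229, 0.2]
tcp_rot: [0.972, 0.237, 0.003, 0.001]
force: [0.6, -0.3, -0.8]
finger_gap: 0.022
grasp_force: 30.0
```

Call:
step_arm(
  deltas=[
    [0.007, -0.03, 0, 0],
    [0.009, -0.0405, 0, 0],
    [0.009, -0.041, 0, 0],
    [0.009, -0.041, 0, 0],
    [0.009, -0.041, 0, 0],
  ],
)

```text
t: 5.63
eef_pos: [0.5092, 0.2152, 0.1952]
tcp_rot: [0.972, 0.237, -0.0, -0.0]
force: [2.9, 0.3, -2.2]
finger_gap: 0.0219
grasp_force: 30.0
```

Call:
step_arm(
  deltas=[
    [0.009, -0.04, 0.02, 0],
    [0, 0, 0.02, 0],
    [0, 0, 0, 0],
    [0, 0, 0, 0],
  ],
)

```text
t: 5.97
eef_pos: [0.4999, 0.2495, 0.1567]
tcp_rot: [0.971, 0.237, -0.001, 0.0]
force: [-0.2, -0.6, -0.9]
finger_gap: 0.022
grasp_force: 30.0
```

```bash
python3 - <<'E'
from h import *
st,w=shot(); s=r.snapshot('side');a=r.snapshot('scene'); print(st['t'],st['eef_pos'])
h=cv2.cvtColor(w['frame'],cv2.COLOR_RGB2HSV); m=cv2.inRange(h,(0,170,90),(7,255,255))|cv2.inRange(h,(174,170,90),(180,255,255))
for c in cv2.findContours(m,0,1)[0]:
  if cv2.contourArea(c)>20: print(c[:,0].mean(0),unproj(w,c[:,0].astype(float).mean(0),.032,st))
for n in('meter',):
  for p,q in((w,st),(s,None),(a,None)):
    d=r.trace(p,n)
    if d: print(n,d[0]['confidence'],fit([(p,q,d[0]['mask'])],box(.12,.085,.036),(.528,.262,[.27])))
tip=st['eef_pos']-[0,0,.086]; print('tip px',proj(w,tip,st))
i=s['frame']; u,v=proj(s,tip)[0].astype(int); c=cv2.resize(i[v-35:v+35,u-40:u+40],(480,420),interpolation=cv2.INTER_CUBIC)
cv2.imwrite('pics/z1.png',np.hstack([cv2.resize(w['frame'],None,fx=.57,fy=1)[:,:,:],c])[:,:,::-1])
E
```

```text
5.9667 [0.49992545 0.24950802 0.15668997]
[269.5        204.52272727] [[0.49838086 0.25293054 0.032     ]]
meter 0.83 (array([0.52672314, 0.26069262, 0.26421719]), np.float64(-0.8943657616426495))
meter 0.76 (array([0.53272247, 0.26600834, 0.24397431]), np.float64(-0.8884615384615384))
meter 0.77 (array([0.52391562, 0.26327347, 0.27625439]), np.float64(-0.9631901840490797))
tip px [[274.16251696 216.53379802]]
```

View pics/z1.png

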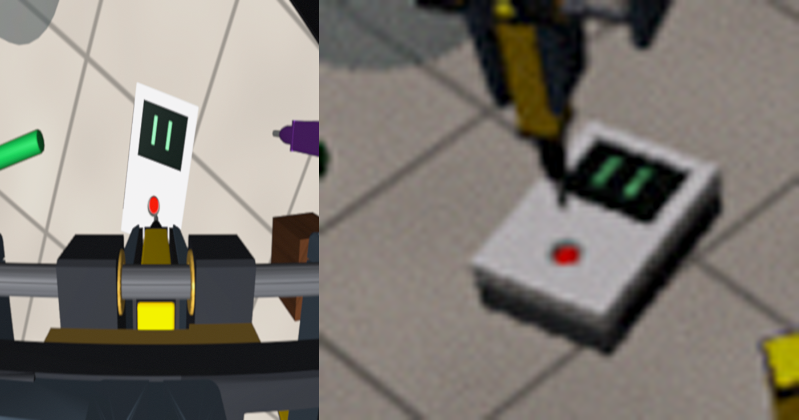

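Call:
step_arm(
  deltas=[
    [0.0007, -0.0041, 0.015, 0],
    [0, 0, 0.012, 0],
    [0, 0, 0, 0],
    [0, 0, 0, 0],
  ],
)

```text
t: 6.6
eef_pos: [0.4996, 0.2535, 0.1308]
tcp_rot: [0.972, 0.237, -0.0, 0.0]
force: [0.7, 0.0, -1.0]
finger_gap: 0.0216
grasp_force: 30.0
```

```bash
python3 - <<'E'
from h import *
st,w=shot(); s=r.snapshot('side'); print(st['t'],st['eef_pos'],st['force'])
tip=st['eef_pos']-[0,0,.086]; o=[]
for p,q in((w,st),(s,None)):
  u,v=proj(p,tip,q)[0].astype(int);k=40 if q else 25; print(u,v); o.append(cv2.resize(p['frame'][v-k:v+k,u-k:u+k],(400,400),interpolation=cv2.INTER_CUBIC))
cv2.imwrite('pics/z2.png',np.hstack(o)[:,:,::-1])
E
```

```text
6.6 [0.49959259 0.25345228 0.13080674] [ 0.70124509  0.00389933 -1.01960408]
274 216
197 199
```

View pics/z2.png

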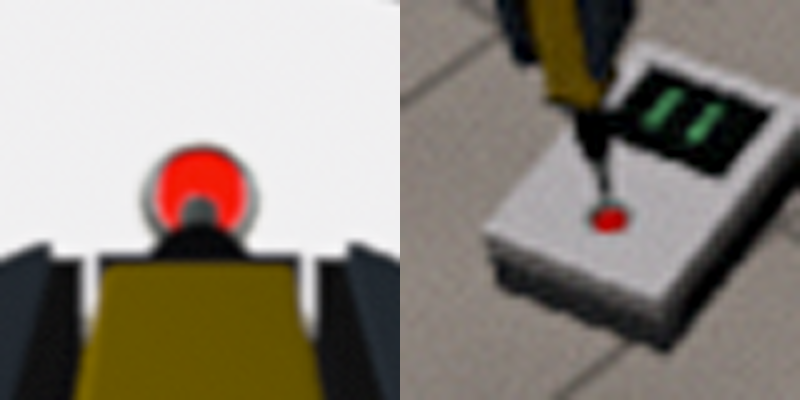

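Call:
step_arm(
  deltas=[
    [-0.0008, 0, 0.01, 0],
    [0, 0, 0.006, 0],
    [0, 0, 0.004, 0],
    [0, 0, 0.004, 0],
    [0, 0, 0, 0],
  ],
)

```text
t: 7.12
eef_pos: [0.4989, 0.2534, 0.106]
tcp_rot: [0.972, 0.237, -0.0, 0.0]
force: [1.4, 0.1, 2.9]
finger_gap: 0.0216
grasp_force: 30.0
```

Call:
step_arm(
  deltas=[
    [0, 0, 0.0005, 0],
    [0, 0, 0, 0],
    [0, 0, 0, 0],
  ],
)

```text
t: 7.37
eef_pos: [0.499, 0.2535, 0.1064]
tcp_rot: [0.972, 0.237, 0.0, 0.0]
force: [0.3, -0.7, 3.4]
finger_gap: 0.0219
grasp_force: 30.0
```

Call:
step_arm(
  deltas=[
    [0, 0, -0.01, 0],
    [0, 0, -0.02, 0],
    [0, 0, -0.03, 0],
    [0, 0, -0.03, 0],
    [0, 0, 0, 0],
  ],
)

```text
t: 7.78
eef_pos: [0.501, 0.2544, 0.202]
tcp_rot: [0.972, 0.237, 0.004, -0.001]
force: [1.8, 0.6, -0.2]
finger_gap: 0.0215
grasp_force: 30.0
```

Call:
step_arm(
  deltas=[
    [-0.007, 0.03, 0, 0],
    [-0.009, 0.041, 0, 0],
    [-0.009, 0.041, 0, 0],
    [-0.009, 0.041, 0, 0],
    [-0.009, 0.041, 0, 0],
  ],
)

```text
t: 8.2
eef_pos: [0.5494, 0.0609, 0.1965]
tcp_rot: [0.971, 0.237, -0.0, -0.0]
force: [0.6, 0.6, -0.5]
finger_gap: 0.0224
grasp_force: 30.0
```

Call:
step_arm(
  deltas=[
    [-0.0089, 0.0389, 0, 0],
    [0, 0, 0, 0],
    [0, 0, 0, 0],
    [0, 0, 0, 0],
  ],
)

```text
t: 8.53
eef_pos: [0.5593, 0.0241, 0.1962]
tcp_rot: [0.972, 0.236, -0.0, -0.0]
force: [-0.1, 0.1, -1.4]
finger_gap: 0.022
grasp_force: 30.0
```

```bash
python3 - <<'E'
from h import *
st,w=shot(); s=r.snapshot('side'); print(st['t'],st['eef_pos'],st['force'])
M=R.from_quat(st['tcp_rot']).as_matrix(); print('err tool',M.T@(np.array([.561,.023,.136])-st['eef_pos']))
tip=st['eef_pos']-[0,0,.086]; o=[]
for p,q in((w,st),(s,None)):
  u,v=proj(p,tip,q)[0].astype(int);k=90 if q else 35; print(u,v); o.append(cv2.resize(p['frame'][v-k:v+k,u-k:u+k],(400,400),interpolation=cv2.INTER_CUBIC))
cv2.imwrite('pics/z3.png',np.hstack(o)[:,:,::-1])
E
```

```text
8.5333 [0.55927096 0.02407704 0.19623172] [-0.11119342  0.08535868 -1.44480176]
err tool [0.00106222 0.00178446 0.06023037]
274 216
261 210
```

View pics/z3.png

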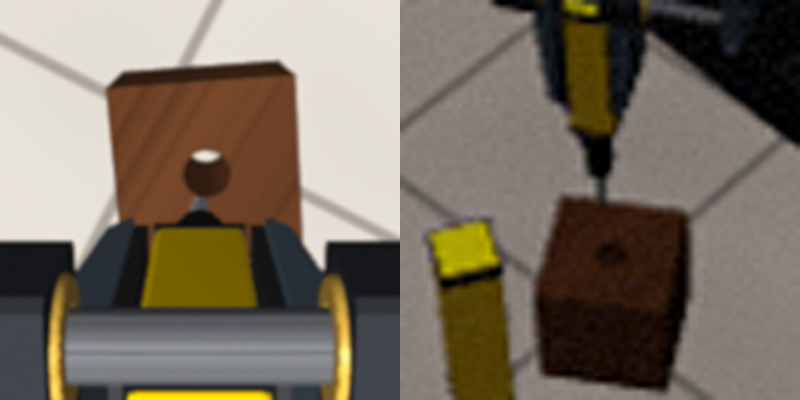

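Call:
step_arm(
  deltas=[
    [0.0011, 0.0018, 0.02, 0],
    [0, 0, 0.02, 0],
    [0, 0, 0.02, 0],
    [0, 0, 0, 0],
    [0, 0, 0, 0],
  ],
)

```text
t: 9.05
eef_pos: [0.5607, 0.024, 0.1359]
tcp_rot: [0.971, 0.238, -0.001, -0.0]
force: [-0.5, 0.0, -0.7]
finger_gap: 0.0222
grasp_force: 30.0
```

Call:
step_arm(
  deltas=[
    [-0.004, 0, 0, 0],
    [-0.004, 0, 0, 0],
    [-0.004, 0, 0, 0],
    [-0.004, 0, 0, 0],
    [0, 0, 0, 0],
  ],
  newtons=12,
)

```text
t: 9.47
eef_pos: [0.5469, 0.0153, 0.1368]
tcp_rot: [0.972, 0.237, 0.0, 0.0]
force: [1.8, 1.9, 0.5]
finger_gap: 0.0222
grasp_force: 12.0
```

Call:
step_arm(
  deltas=[
    [-0.005, 0, 0, 0],
    [-0.005, 0, 0, 0],
    [-0.005, 0, 0, 0],
    [-0.005, 0, 0, 0],
    [0, 0, 0, 0],
  ],
)

```text
t: 9.88
eef_pos: [0.5285, 0.0059, 0.1361]
tcp_rot: [0.972, 0.237, -0.0, 0.0]
force: [0.2, 1.0, -1.2]
finger_gap: 0.0221
grasp_force: 12.0
```

Call:
step_arm(
  deltas=[
    [-0.0015, 0, 0, 0],
    [0, 0, 0, 0],
    [0, 0, 0, 0],
  ],
)

```text
t: 10.13
eef_pos: [0.5281, 0.0057, 0.1361]
tcp_rot: [0.972, 0.237, -0.0, -0.0]
force: [0.7, -1.2, -0.6]
finger_gap: 0.0221
grasp_force: 12.0
```

Call:
step_arm(
  deltas=[
    [0, 0, 0, 0],
    [-0.003, 0, -0.008, 0],
    [-0.004, 0, -0.011, 0],
    [0, 0, -0.02, 0],
    [0, 0, -0.03, 0],
  ],
  newtons=30,
)

```text
t: 10.55
eef_pos: [0.52, 0.0024, 0.2047]
tcp_rot: [0.972, 0.237, -0.002, -0.001]
force: [1.1, 0.2, -1.3]
finger_gap: 0.0221
grasp_force: 30.0
```

Call:
step_arm(
  deltas=[
    [0, 0, -0.02, 0],
    [0, 0, 0, 0],
    [0, 0, 0, 0],
  ],
)

```text
t: 10.8
eef_pos: [0.522, 0.0023, 0.2263]
tcp_rot: [0.972, 0.237, 0.001, 0.0]
force: [-0.2, 0.2, -1.5]
finger_gap: 0.0216
grasp_force: 30.0
```

```bash
cat >> h.py <<'E'
def axis(th,st,L=.105):
    M=R.from_quat(st['tcp_rot']).as_matrix(); g=st['eef_pos']-M[:,2]*.019
    d=M@[np.sin(th),0,np.cos(th)]; return g,g+d*L
E
python3 - <<'E'
from h import *
st,w=shot(); s=r.snapshot('side'); a=r.snapshot('scene'); print(st['t'],st['eef_pos'],st['force'])
o=[]
for p,q in((w,st),(s,None),(a,None)):
  g,t=axis(np.radians(20),st); u,v=proj(p,(g+t)/2,q)[0].astype(int);k=80 if q else 35
  c=cv2.resize(p['frame'][v-k:v+k,u-k:u+k],(266,266),interpolation=cv2.INTER_CUBIC)
  for th,col in((10,(255,0,0)),(20,(0,255,0)),(30,(0,0,255))):
    t=axis(np.radians(th),st)[1]; x=(proj(p,t,q)[0]-[u-k,v-k])*266/2/k; cv2.circle(c,tuple(int(i) for i in x),3,col,-1)
  o.append(c)
  m=r.trace(p,'probe'); print([(d['confidence'],int(d['mask'].sum())) for d in m]); save(p,'m'+str(p['shot']))
cv2.imwrite('pics/t1.png',np.hstack(o)[:,:,::-1])
E
```

```text
10.8 [0.5220427  0.00234216 0.22631682] [-0.24871211  0.1655967  -1.54813892]
[(0.71, 1308), (0.62, 5409), (0.55, 3503)]
[(0.65, 416), (0.62, 103)]
[(0.66, 116), (0.63, 289), (0.55, 231)]
```

View pics/t1.png

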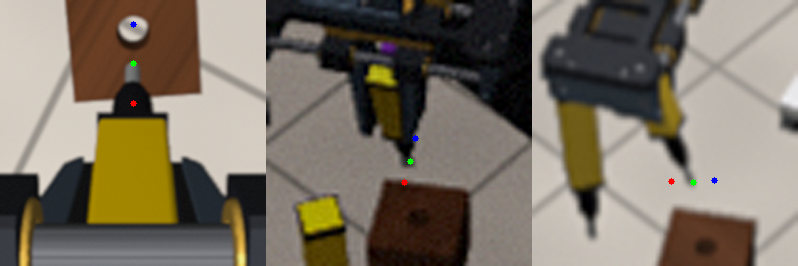

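Call:
step_arm(
  deltas=[
    [0, 0, 0, 5.9],
    [0, 0, 0, 6],
    [0, 0, 0, 6],
    [0, 0, 0, 6],
    [0, 0, 0, 5.7],
  ],
)

```text
t: 11.52
eef_pos: [0.5217, 0.0025, 0.2246]
tcp_rot: [1.0, -0.022, -0.001, -0.0]
force: [0.3, -0.1, -0.7]
finger_gap: 0.0218
grasp_force: 30.0
```

Call:
step_arm(
  deltas=[
    [-0.002, 0.025, 0, 0],
    [-0.002, 0.038, 0, 0],
    [-0.002, 0.04, 0, 0],
    [-0.002, 0.04, 0, 0],
    [-0.002, 0.04, 0, 0],
  ],
)

```text
t: 11.93
eef_pos: [0.5042, -0.1816, 0.2247]
tcp_rot: [1.0, -0.019, -0.0, -0.0]
force: [2.0, -0.1, -0.8]
finger_gap: 0.0219
grasp_force: 30.0
```

Call:
step_arm(
  deltas=[
    [-0.002, 0.04, 0, 0],
    [-0.002, 0.04, 0.02, 0],
    [-0.0024, 0.0247, 0.041, 0],
    [0, 0, 0, 0],
    [0, 0, 0, 0],
  ],
)

```text
t: 12.35
eef_pos: [0.4937, -0.2787, 0.1687]
tcp_rot: [1.0, -0.02, -0.002, -0.001]
force: [0.5, 0.5, -1.0]
finger_gap: 0.022
grasp_force: 30.0
```

```bash
python3 - <<'E'
from h import *
st,w=shot(); s=r.snapshot('side'); a=r.snapshot('scene'); print(st['t'],st['eef_pos'],st['force'],R.from_quat(st['tcp_rot']).as_matrix()[:,0])
o=[]
for p,q in((w,st),(s,None),(a,None)):
  h=cv2.cvtColor(p['frame'],cv2.COLOR_RGB2HSV); m=cv2.inRange(h,(5,150,120),(18,255,255)); u,v=proj(p,[.54,-.286,.058],q)[0].astype(int); b=60 if q else 10
  k=np.argwhere(m[v-b:v+b,u-b:u+b])[:,::-1]+[u-b,v-b]; print('spot',len(k), unproj(p,k.mean(0),.058,q) if len(k) else '')
  g,t=axis(np.radians(20),st); u,v=proj(p,t,q)[0].astype(int);k=80 if q else 40
  c=cv2.resize(p['frame'][v-k:v+k,u-k:u+k],(266,266),interpolation=cv2.INTER_CUBIC)
  for th,col in((15,(255,0,0)),(20,(0,255,0)),(25,(0,0,255))):
    t=axis(np.radians(th),st)[1]; x=(proj(p,t,q)[0]-[u-k,v-k])*266/2/k; cv2.circle(c,tuple(int(i) for i in x),2,col,-1)
  o.append(c)
cv2.imwrite('pics/t2.png',np.hstack(o)[:,:,::-1])
E
```

```text
12.35 [ 0.4937206  -0.27872127  0.16869395] [ 0.54460041  0.4643674  -1.04036357] [ 0.99916723 -0.04062315 -0.00382093]
spot 336 [[ 0.53901425 -0.28665492  0.058     ]]
spot 29 [[ 0.54087145 -0.28497221  0.058     ]]
spot 10 [[ 0.53765052 -0.28651079  0.058     ]]
```

View pics/t2.png

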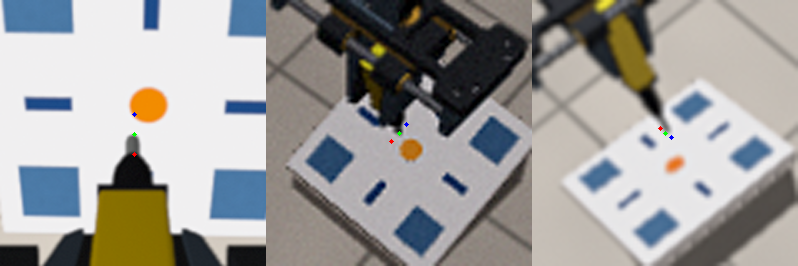

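Call:
step_arm(
  deltas=[
    [0.003, 0.006, 0.008, 0],
    [0.003, 0, 0.009, 0],
    [0.0028, 0, 0.0085, 0],
    [0, 0, 0, 0],
    [0, 0, 0, 0],
  ],
)

```text
t: 12.92
eef_pos: [0.5037, -0.2842, 0.1446]
tcp_rot: [1.0, -0.019, -0.001, -0.0]
force: [0.6, -0.6, -1.5]
finger_gap: 0.0221
grasp_force: 30.0
```

```bash
python3 - <<'E'
from h import *
st,w=shot(); s=r.snapshot('side');a=r.snapshot('scene'); print(st['t'],st['eef_pos'],st['force'])
S=np.array([.539,-.2863,.058]); n=np.array([-.342,.012,.94]); t=axis(np.radians(19.5),st)[1]; d=t-S; print('tip',t,'height',d@n,'lateral',d-n*(d@n))
o=[]
for p,q in((w,st),(s,None),(a,None)):
  u,v=proj(p,t,q)[0].astype(int);k=50 if q else 22
  o.append(cv2.resize(p['frame'][v-k:v+k,u-k:u+k],(266,266),interpolation=cv2.INTER_CUBIC))
cv2.imwrite('pics/t3.png',np.hstack(o)[:,:,::-1])
E
```

```text
12.9167 [ 0.50365217 -0.28418355  0.1445929 ] [ 0.64003521 -0.64308674 -1.50261607]
tip [ 0.53857816 -0.28543705  0.06457125] height 0.00633160124337127 lateral [0.00174357 0.00078697 0.00061955]
```

View pics/t3.png

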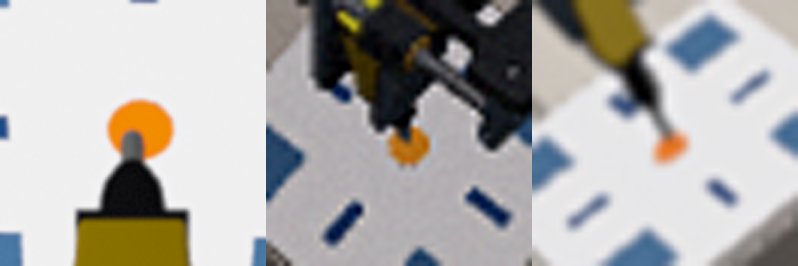

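Call:
step_arm(
  deltas=[
    [0.0005, 0.0015, 0.0025, 0],
    [0.0008, 0, 0.0025, 0],
    [0.0008, 0, 0.0025, 0],
    [0, 0, 0, 0],
    [0, 0, 0, 0],
  ],
)

```text
t: 13.48
eef_pos: [0.5058, -0.2864, 0.1378]
tcp_rot: [1.0, -0.019, -0.0, -0.0]
force: [-0.9, -0.2, 1.0]
finger_gap: 0.0218
grasp_force: 30.0
```

Call:
step_arm(
  deltas=[
    [0.0005, 0, 0.0014, 0],
    [0, 0, 0, 0],
    [0, 0, 0, 0],
    [0, 0, 0, 0],
    [0, 0, 0, 0],
  ],
)

```text
t: 13.9
eef_pos: [0.5063, -0.2864, 0.1366]
tcp_rot: [1.0, -0.019, -0.0, 0.0]
force: [-1.0, -0.7, 0.0]
finger_gap: 0.0222
grasp_force: 30.0
```

```bash
python3 - <<'E'
from h import *
F=[]
for i in range(8):
  r.snapshot('scene'); st=r.state(); F.append(st['force'])
print(st['t'],st['eef_pos'],np.mean(F,0),np.std(F,0))
S=np.array([.539,-.2863,.058]); n=np.array([-.342,.012,.94]); t=axis(np.radians(19.5),st)[1]; d=t-S; print('height',d@n,'lateral',d-n*(d@n))
E
```

```text
14.3 [ 0.50631813 -0.28636223  0.13649118] [-0.98067777 -0.41988172  1.00231944] [0.42412162 0.45215002 0.42135136]
height -0.002214743786220638 lateral [ 0.00158619 -0.00138367  0.00059643]
```

Call:
step_arm(
  deltas=[
    [0.0002, 0, 0.001, 0],
    [0, 0, 0, 0],
    [0, 0, 0, 0],
    [0, 0, 0, 0],
    [0, 0, 0, 0],
  ],
)

```text
t: 14.72
eef_pos: [0.5065, -0.2864, 0.1355]
tcp_rot: [1.0, -0.019, 0.0, -0.0]
force: [0.3, -0.3, 1.6]
finger_gap: 0.0221
grasp_force: 30.0
```

```bash
python3 - <<'E'
from h import *
F=[]
for i in range(16):
  w=r.snapshot('wrist' if i==8 else 'scene'); st=r.state(); F.append(st['force'])
  if i==8: W=w
  if i==15: a=w
print(st['t'],st['eef_pos'],np.mean(F,0))
t=axis(np.radians(19.5),st,.1)[1]; print(t);o=[]
for p,q in((W,st),(a,None)):
  u,v=proj(p,t,q)[0].astype(int);k=60 if q else 30
  o.append(cv2.resize(p['frame'][v-k:v+k,u-k:u+k],(400,400),interpolation=cv2.INTER_CUBIC))
cv2.imwrite('pics/t4.png',np.hstack(o)[:,:,::-1])
E
```

```text
15.5167 [ 0.50651282 -0.28636897  0.13548577] [-0.9853988  -0.51758919  1.65449805]
[ 0.53986939 -0.28765225  0.06022187]
```

View pics/t4.png

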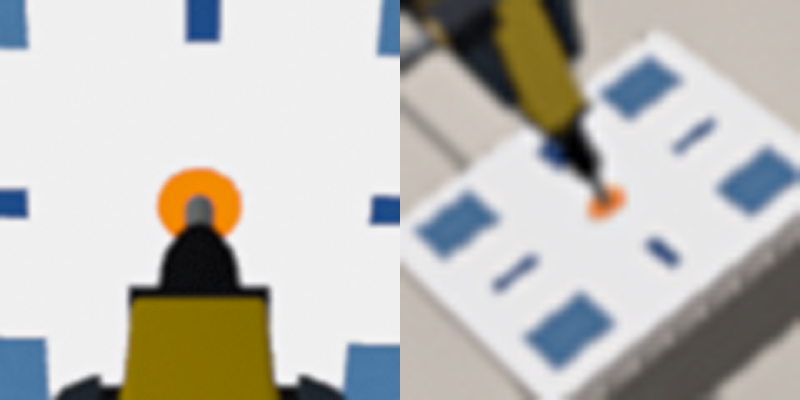

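Call:
step_arm(
  deltas=[
    [0, 0, 0, 0],
    [0, 0, 0, 0],
    [0, 0, 0, 0],
    [0, 0, 0, 0],
    [0, 0, 0, 0],
  ],
)

```text
t: 15.93
eef_pos: [0.5065, -0.2863, 0.1355]
tcp_rot: [1.0, -0.019, 0.0, 0.0]
force: [-0.8, 0.1, 2.1]
finger_gap: 0.022
grasp_force: 30.0
```

Call:
step_arm(
  deltas=[
    [0, 0, 0, 0],
    [0, 0, 0, 0],
    [0, 0, 0, 0],
    [0, 0, 0, 0],
    [0, 0, 0, 0],
  ],
)

```text
t: 16.35
eef_pos: [0.5065, -0.2863, 0.1355]
tcp_rot: [1.0, -0.019, 0.0, 0.0]
force: [-1.0, -0.7, 1.6]
finger_gap: 0.0217
grasp_force: 30.0
```

Call:
step_arm(
  deltas=[
    [0, 0, 0, 0],
    [0, 0, 0, 0],
    [0, 0, 0, 0],
    [0, 0, 0, 0],
    [0, 0, 0, 0],
  ],
)

```text
t: 16.77
eef_pos: [0.5065, -0.2864, 0.1355]
tcp_rot: [1.0, -0.019, 0.0, 0.0]
force: [-0.5, -1.1, 0.6]
finger_gap: 0.0221
grasp_force: 30.0
```

```bash
python3 -c "
from station import r
print(r.finish_job())"
```

```text
the job is handed in; nothing more can be done
None
```

I handed the job in at about 17 s: the zero button was pressed (about 4 N) and released, and the gripper still holds the probe on the middle of the orange disc, about square to the tile, at about 2.8 N (tip roughly half-way in, estimated from wrist force and pictures); the hand-in returned no verdict.

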